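Hardness gauge held on a melt slug

ROBOT

A 6-joint arm with a two-finger parallel gripper is mounted at the origin on a cart in front of the work surface, level with it; the furniture and walls round the work are solid. World frame = base frame: x ahead of the robot, y to its left, z up, the work surface at z = 0. Lengths are in m, angles in rad, forces in N, time in s.
With the tool pointing down it reaches from about 0.25 to 0.725 m from the base axis. Payload 4 kg.
Tool frame: the origin (TCP) lies at the very end of the fingers, on their centre line; the grasp point (between the pads) lies 19 mm behind it; z points along the fingers, y is the direction in which the jaws open and shut (so a half turn about z gives the same grasp; the last joint's range is limited). The gripper opens to 85 mm and grips with 20 to 120 N. Pads are 22 mm wide; open, the fingers measure 114 mm over their backs; the gripper's body (76 mm by 85 mm) begins 54 mm behind the grasp point. The pads swing forward as they close: fully open they stand 13 mm farther back than shut.
Start: joints at [-1.208, 0.241, 0.005, 1.335, 0, 1.571], TCP at [0.177, -0.467, 0.231] pointing down, gripper open.
Joint ranges: [-2.72, 2.72], [-1.05, 1.87], [-1.09, 1.28], [-1.99, 2.15], [-1.42, 1.44], [-3.14, 3.14]. Speed limits (rad/s): [2.79, 2.79, 3.14, 3.14, 3.14, 3.14].

INTERFACE

Orientations are given as a unit quaternion [x, y, z, w].
In Python, from workcell import bot, camera gives the robot as it stands. The module is installed in compiled form; this text tells all that it offers.
- The arm moves only by the tool send_rows, never from a script. Its argument "deltas" is a list of rows, each an object with "grip": the opening, from 0 (shut) to 1 (fully open); "translation": the shift along the tool's x, y, z in m, a list of three; "twist": the turn, a rotation vector about the tool's x, y, z in degrees, a list of three. A call has 1 to 5 rows; each row is the pose to reach, as a shift and turn from the pose measured when the call began, along the tool's axes at that moment; what a row does not reach only later rows make up. A row lasts 1/8 s, in which the tool goes at most 62.5 mm and 10.7 degrees, less where a joint would pass 70% of its speed; a pose out of reach is approached as far as the arm can. A call with a gripper value outside its range is refused whole. The fingers move at their own pace and stop on an object; the grip force is fixed at half the most. Time passes only in rows, so rows that repeat a pose let the fingers close. It gives the time, the measured TCP pose, the force and the opening at its end, in the units of the state.
- bot.get_obs(): the state, without advancing time (a new reading comes with each control period).
- camera(name): name is "side" or "top"; returns a dict with "color" (480x640x3 uint8, blue, green, red), "intrinsics" (3x3 intrinsics, pixels), "xyz" and "rotation" of the camera in the world. Camera axes: x right, y down, z forward; pixel columns grow to the right and rows downward; lengths in m; the calibration is good to about 2 mm. A picture is of the moment at which its call begins. There is no depth.
- bot.job_done(): hands the job in, once; it reports no verdict.
The state is a dict: "clock": time; "joint_pos": joint angles; "joint_vel": joint speeds; "tau": joint torques, N m; "eef_pos": TCP position; "tool_rot": TCP orientation; "ft_force": force on the tool from outside, world axes, zero at the start; "ft_torque": the same for the moment, N m; "grip_width": finger opening in m.
Only numpy, scipy, OpenCV 4.12 (cv2) and the standard library are available. Lean on these libraries where they do the work, as an engineer would, in place of code of your own. Each camera call takes 0.05 s, during which the arm holds its last target.

TASK

Check the hardness of the amber slug with the blue dot on its top: slide it along the grey test plate, standing and without lifting it, from the white ring into the middle of the blue ring and let go of it. Then take the hand gauge out of its stand and hold it upright with its plunger's tip on the blue dot, pressed gently until the sprung plunger is about half-way in (about 5 mm, some 2.5 N). Finish while you still hold the gauge there, and leave the other things where they are.

Things in the scene. Friction and masses are not known exactly. Their poses are not given: they have to be found in the camera images.
- slug_center (a point): centre, half-way up, of the loose amber slug that carries the blue dot: a plain standing cylinder, diameter 42 mm, height 98 mm, about 0.16 kg. Grip it 15 to 25 mm above this point (24 to 34 mm below its top), so that the gripper clears its top. It starts standing about in the middle of the white ring. z axis along the cylinder, up.
- slug_dot (a point): middle of the blue dot (12 mm across) at the centre of that slug's flat top, 49 mm above slug_center
- slug: the same slug; origin at the centre of its underside
- test_plate: fixed grey plate, 130 mm (its x) by 300 mm (its y) by 12 mm high, lying on the worktop; origin at the centre of its underside. Its flat top, 12 mm above the worktop, carries the two rings at 85 mm either side of its centre along its y.
- ring_test: blue printed ring on the plate, inner diameter 56 mm, outer 66 mm, flat (nothing to bump into); origin at its centre on the plate's top. The slug must end here. Blue and white may be either way round.
- ring_wait: white printed ring of the same size on the plate, where the slug starts; origin at its centre on the plate's top
- gauge_stand: fixed aluminium block 66 x 66 mm, 50 mm high, with an upright through hole of 22 mm diameter in its middle, on a dark foot 100 x 100 x 6 mm; origin at the centre of its underside. A fixed melt gun in its cradle stands behind the gap between plate and stand (from x = 0.58 on, y -0.12 to 0.1, up to z = 0.52): carry things across nearer to the robot than that
- gauge_grip (a point): place to grip the hand gauge, on its axis: 45 mm above the underside of its black housing (which rests on the stand's top) and 25 mm below the housing's top. The housing is 34 mm (its x) by 26 mm (its y), 70 mm high; grip it across the 26 mm, along y. A round white dial stands 4 mm out of its -x face, a button (14 mm across, 5 mm high) on its top. z axis up.
- gauge: the same loose gauge, 0.15 kg; origin on its axis where the plunger's tip is when fully out, 81 mm below gauge_grip. Under the housing are a round steel neck (16 mm diameter, 22 mm long) that hangs in the stand's hole and a brass plunger (6 mm diameter, 14 mm out). It stands upright; lift it straight up at least 40 mm to clear the stand. z axis up.
- gauge_tip (a point): tip of the brass plunger, 81 mm below gauge_grip when fully out; it moves into the gauge as the plunger is pressed
- gauge_plunger (a joint): how far the sprung plunger is pressed in, m: 0 fully out, 0.010 at its stop; spring 500 N/m, so 0.005 is half-way at 2.5 N
- blue_jar: bystander: white jar with a blue lid, 59 mm diameter, 72 mm high, loose; origin at the centre of its underside
- plain_slug: bystander: amber slug without a dot, 42 mm diameter, 98 mm high, standing loose behind the plate; origin at the centre of its underside
- beaker: bystander: steel beaker 77 mm diameter, 89 mm high, loose; origin at the centre of its underside
- pad: bystander: green rubber pad lying flat, 140 x 58 x 12 mm, loose; origin at the centre of its underside
Things that resemble listed ones, but are neither listed nor needed, are in the scene too. What is shaped like the slug but turquoise is not meant.

How it is judged:
By the outcome, as a careful person would: the job done as asked, in the order asked, and still so for the second after the job is handed in, while the arm keeps its last pose, push and grip.
It also fails if it takes over 56 s, if anything falls off the work surface, if the arm or the gripper's body presses on something with over 40 N, if the wrist force passes 120 N, or if a joint passes its speed limit or range.

## Working session

There is one attempt and no reset: what is moved stays moved. The work goes in short steps, Python scripts to look and compute and a tool call to move; the robot and the scene stay as the last step left them, time stands still between calls to the robot, and variables do not carry over. Pictures are saved under pics/ and viewed, and the job is handed in when it is done.

Besides the shell and the picture viewer there is one more tool, called after "Call:" by a JSON object that holds its "method" and its "body", one argument or row to a line. send_rows: Moves the arm, as the interface text tells. Its arguments: {"type":"object","properties":{"deltas":{"type":"array","items":{"type":"object","properties":{"grip":{"type":"number"},"translation":{"type":"array","items":{"type":"number"}},"twist":{"type":"array","items":{"type":"number"}}}}}},"required":["deltas"]}

```bash
mkdir -p pics; python3 - <<'E'
from workcell import bot,camera
import cv2,numpy as np,pickle
np.set_printoptions(precision=4,suppress=True)
for n in("top","side"):
    c=camera(n);cv2.imwrite(f"pics/{n}0.png",c["color"]);pickle.dump(c,open(f"{n}0.pkl","wb"))
    print(n,c["intrinsics"],c["xyz"],c["rotation"])
o=bot.get_obs()
for k,v in o.items():print(k,v)
E
```

```text
top [[454.0073   0.     316.0798]
 [  0.     454.0073 236.3576]
 [  0.       0.       1.    ]] [ 0.3614 -0.0089  1.1727] [ 0.7048 -0.7027  0.0719 -0.0656]
side [[547.8242   0.     323.8767]
 [  0.     547.8242 240.1039]
 [  0.       0.       1.    ]] [ 0.0918 -1.3971  0.6909] [ 0.8233 -0.1258  0.0937 -0.5455]
clock 0.1
joint_pos [-1.208   0.2414  0.0039  1.3352 -0.      1.5708]
joint_vel [-0.0004 -0.0017  0.004  -0.0013 -0.0014  0.0005]
tau [ -0.0007 -37.3138  25.301    0.0109  -0.       0.    ]
eef_pos [ 0.1772 -0.4669  0.2305]
tool_rot [ 0.9836  0.1804 -0.0002 -0.0009]
ft_force [0.5898 0.3617 0.1205]
ft_torque [-0.0031  0.0224 -0.0137]
grip_width 0.08547623359316314
```

View pics/top0.png

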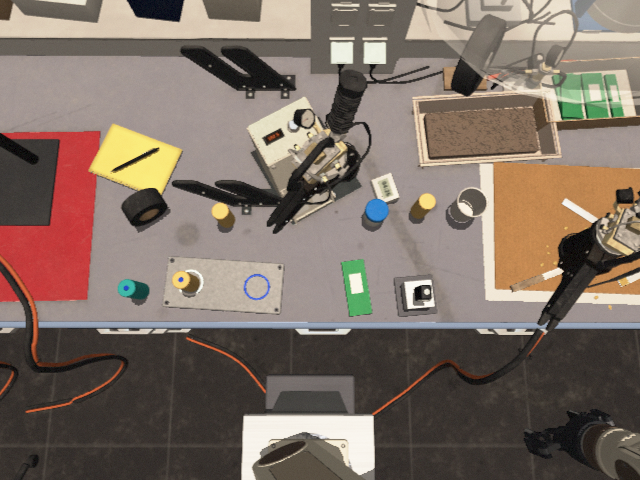

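View pics/side0.png

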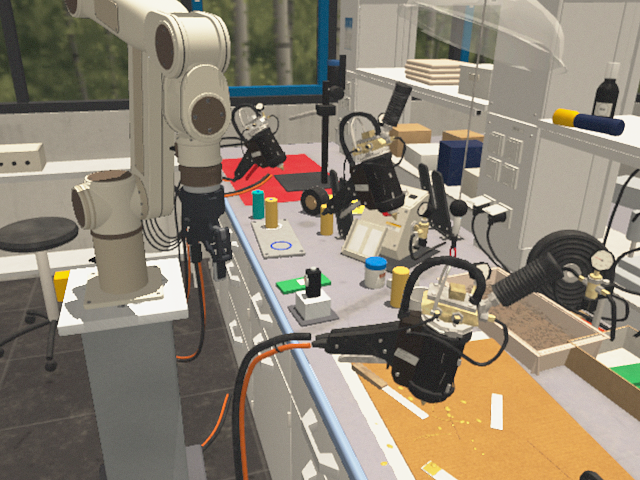

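```bash
cat > h.py <<'E'
import cv2,numpy as np,pickle
from scipy.spatial.transform import Rotation as R
np.set_printoptions(precision=4,suppress=True)
def ray(c,u,v,z):
    K=c["intrinsics"];M=R.from_quat(c["rotation"]).as_matrix()
    d=M@np.linalg.solve(K,[u,v,1.]);p=np.array(c["xyz"]);return p+d*(z-p[2])/d[2]
def proj(c,P):
    K=c["intrinsics"];M=R.from_quat(c["rotation"]).as_matrix()
    q=K@(M.T@(np.array(P)-c["xyz"]));return q[:2]/q[2]
def tri(cs,uvs):
    A=[];b=[]
    for c,(u,v) in zip(cs,uvs):
        M=R.from_quat(c["rotation"]).as_matrix();d=M@np.linalg.solve(c["intrinsics"],[u,v,1.]);d/=np.linalg.norm(d)
        Q=np.eye(3)-np.outer(d,d);A.append(Q);b.append(Q@c["xyz"])
    return np.linalg.lstsq(np.vstack(A),np.hstack(b),rcond=None)[0]
def load(n):return pickle.load(open(n+".pkl","rb"))
def snap(n,tag):
    from workcell import camera
    c=camera(n);cv2.imwrite(f"pics/{n}{tag}.png",c["color"]);pickle.dump(c,open(f"{n}{tag}.pkl","wb"));return c
def crop(c,x0,y0,x1,y1,s,out):
    cv2.imwrite("pics/"+out,cv2.resize(c["color"][y0:y1,x0:x1],None,fx=s,fy=s,interpolation=cv2.INTER_CUBIC))
E
python3 - <<'E'
from h import *
t=load("top0");s=load("side0")
a=cv2.resize(t["color"][245:325,150:300],None,fx=5,fy=5,interpolation=cv2.INTER_CUBIC)
cv2.imwrite("pics/ca.png",a)
crop(t,385,260,450,325,8,"cb.png")
crop(s,240,180,320,270,6,"cc.png")
crop(s,280,255,350,325,8,"cd.png")
for n,c in(("t",t),("s",s)):
    hsv=cv2.cvtColor(c["color"],cv2.COLOR_BGR2HSV)
    m=cv2.inRange(hsv,(105,110,60),(130,255,255))
    k,l,st,ce=cv2.connectedComponentsWithStats(m)
    for i in range(1,k):
        if st[i,4]>5:print(n,st[i],ce[i])
E
```

```text
t [244 274  26  26 122] [255.623  286.8443]
t [179 277   4   5  15] [180.5333 279.1333]
t [124 286   5   4  16] [125.75   287.5625]
s [327  60  13   6  64] [333.0469  62.5312]
s [575 114  49  21 195] [601.1897 122.7641]
s [448 146  17  38 316] [456.4684 161.943 ]
s [466 146  16  21 193] [473.0311 156.5233]
s [271 243   3   5   7] [271.5714 245.1429]
s [288 243   4   5   7] [289.5714 244.7143]
```

View pics/ca.png

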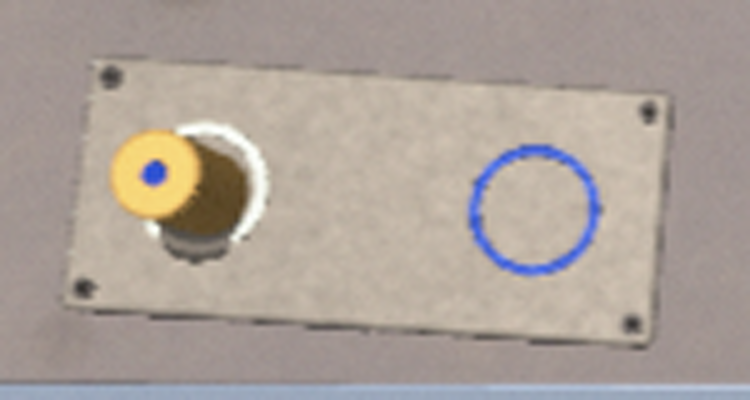

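View pics/cb.png

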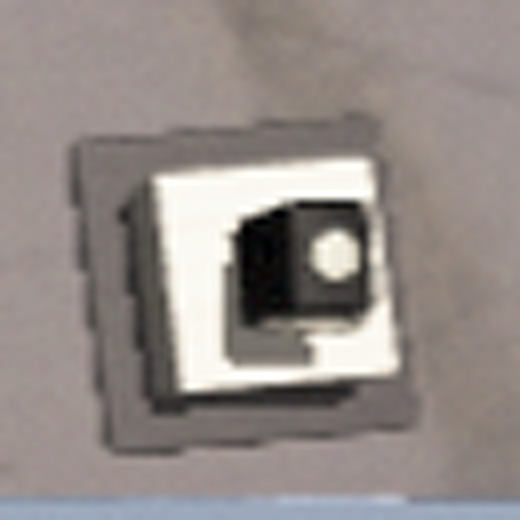

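View pics/cc.png

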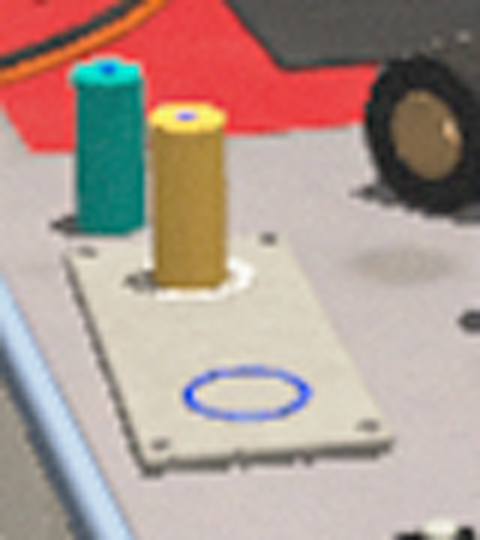

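View pics/cd.png

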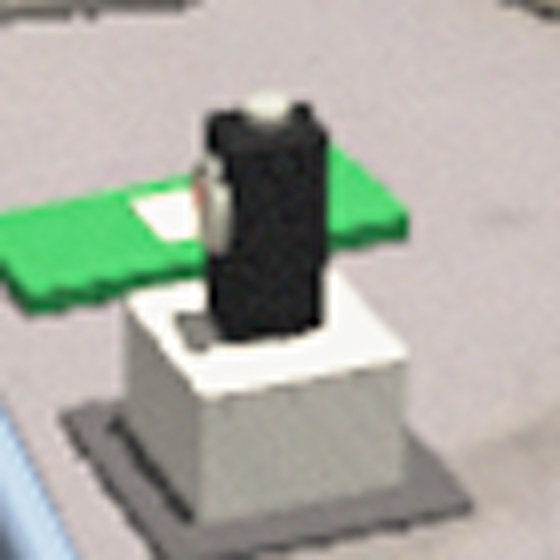

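```bash
python3 - <<'E'
from h import *
t=load("top0");s=load("side0")
f=lambda u,v,k,x,y:((u+.5)/k-.5+x,(v+.5)/k-.5+y)
A=lambda u,v:f(u,v,5,150,245);B=lambda u,v:f(u,v,8,385,260);C=lambda u,v:f(u,v,6,240,180);D=lambda u,v:f(u,v,8,280,255)
pr=lambda n,*x:print(n,*x)
pr("ring top",ray(t,*A(535,210),.012),"side",ray(s,*C(247,393),.012),"tri",tri([t,s],[A(535,210),C(247,393)]))
pr("white",ray(t,*A(203,189),.012))
pr("dot",ray(t,*A(154,173),.11),ray(s,*C(186,117),.11),tri([t,s],[A(154,173),C(186,117)]))
pl=[ray(t,*A(*q),.012) for q in((95,60),(668,95),(650,345),(65,305))]
print(np.array(pl),np.mean(pl,0))
d=pl[0]-pl[1];print("plate yaw",np.degrees(np.arctan2(-d[0],d[1])),np.linalg.norm(d)); d=pl[3]-pl[2];print(np.degrees(np.arctan2(-d[0],d[1])))
hs=[ray(s,*C(*q),.012) for q in((87,252),(268,238),(161,444),(370,426))];ht=[ray(t,*A(*q),.012) for q in((84,289),(111,77),(631,323),(649,112))]
print("screws side\n",np.array(hs),"\n",np.array(ht))
pr("button",ray(t,*B(335,254),.125),ray(s,*D(267,103),.125),tri([t,s],[B(335,254),D(267,103)]))
sc=[ray(t,*B(*q),.05) for q in((153,175),(372,157),(398,370),(180,392))]
print(np.array(sc),np.mean(sc,0));
for i in range(4):
    d=sc[(i+1)%4]-sc[i];print(np.degrees(np.arctan2(d[1],d[0]))%90,np.linalg.norm(d))
sc=[ray(t,*B(*q),.006) for q in((75,145),(378,118),(415,425),(108,452))]
print("foot",np.mean(sc,0));
for i in range(4):
    d=sc[(i+1)%4]-sc[i];print(np.degrees(np.arctan2(d[1],d[0]))%90,np.linalg.norm(d))
hc=[ray(t,*B(*q),.12) for q in((292,200),(370,200),(362,318),(285,318))]
print("housing top",np.array(hc),np.mean(hc,0))
sc=[ray(s,*D(*q),.05) for q in((127,297),(408,355),(205,393))]
print("stand top side",np.array(sc), (sc[0]+sc[1])/2)
E
```

```text
ring top [0.4593 0.1323 0.012 ] side [0.4606 0.134  0.012 ] tri [0.4597 0.1321 0.0129]
white [0.4695 0.3016 0.012 ]
dot [0.4678 0.2987 0.11  ] [0.4674 0.2959 0.11  ] [0.468  0.2989 0.109 ]
[[0.5357 0.3608 0.012 ]
 [0.5185 0.0655 0.012 ]
 [0.3916 0.0726 0.012 ]
 [0.4108 0.3678 0.012 ]] [0.4642 0.2167 0.012 ]
plate yaw -3.3342880709358025 0.2957664612690587
-3.7268272368911863
screws side
 [[0.4213 0.3583 0.012 ]
 [0.5273 0.3528 0.012 ]
 [0.4037 0.083  0.012 ]
 [0.5106 0.0759 0.012 ]] 
 [[0.4188 0.3588 0.012 ]
 [0.5269 0.352  0.012 ]
 [0.4025 0.0824 0.012 ]
 [0.5097 0.0752 0.012 ]]
button [ 0.44   -0.2723  0.125 ] [ 0.4406 -0.2721  0.125 ] [ 0.4403 -0.2724  0.1251]
[[ 0.4698 -0.2358  0.05  ]
 [ 0.4756 -0.304   0.05  ]
 [ 0.4103 -0.3089  0.05  ]
 [ 0.4035 -0.2417  0.05  ]] [ 0.4398 -0.2726  0.05  ]
4.8398815750506685 0.06845913757870718
4.2999464174124284 0.06550982034520407
5.798199755833139 0.0675436466421794
5.104367143221665 0.06663729090296987
foot [ 0.4394 -0.2726  0.006 ]
5.2450820096359365 0.09866722685080018
4.179281470098658 0.09802897947146116
5.055528912945135 0.09834534115856032
4.364787634906438 0.09769819271219582
housing top [[ 0.456  -0.2618  0.12  ]
 [ 0.456  -0.2845  0.12  ]
 [ 0.4221 -0.2805  0.12  ]
 [ 0.422  -0.2583  0.12  ]] [ 0.439  -0.2713  0.12  ]
stand top side [[ 0.4052 -0.2429  0.05  ]
 [ 0.4766 -0.3019  0.05  ]
 [ 0.4116 -0.307   0.05  ]] [ 0.4409 -0.2724  0.05  ]
```

```bash
cat >> h.py <<'E'
def plan(p,yaw=180.,n=5,tilt0=True):
    """yaw: world azimuth of tool x, deg; tool z down"""
    from workcell import bot
    o=bot.get_obs();T=R.from_quat(o["tool_rot"]);P=np.array(o["eef_pos"])
    G=R.from_euler("z",yaw,degrees=True)*R.from_euler("x",180,degrees=True)
    t=T.inv().apply(np.array(p)-P);w=(T.inv()*G).as_rotvec(degrees=True)
    print("at",P,"az",np.degrees(np.arctan2(*T.apply([1,0,0])[1::-1])),"clock",o["clock"],"F",o["ft_force"],"w",o["grip_width"])
    print("total t",t,"w",w)
    for i in range(1,n+1):print(np.round(t*i/n,4),np.round(w*i/n,2))
E
python3 - <<'E'
from h import *
from scipy.optimize import minimize
t=load("top0");s=load("side0")
def box(x,y,yaw):
    a=R.from_euler("z",yaw,degrees=True).as_matrix()
    return np.array([a@[sx*.017,sy*.013,0]+[x,y,z] for sx in(-1,1) for sy in(-1,1) for z in(.05,.12)])
def masks(c,win):
    x0,y0,x1,y1=win
    g=c["color"][y0:y1,x0:x1].max(2);return (cv2.resize(g,None,fx=8,fy=8,interpolation=cv2.INTER_CUBIC)<60)
W={"t":(405,275,440,305),"s":(295,260,330,300)}
M={"t":masks(t,W["t"]),"s":masks(s,W["s"])}
def score(x,y,yaw,which="ts"):
    r=0
    for k,c in(("t",t),("s",s)):
        if k not in which: continue
        w=W[k];P=np.array([(proj(c,q)-w[:2]+.5)*8-.5 for q in box(x,y,yaw)])
        m=np.zeros(M[k].shape,np.uint8);cv2.fillConvexPoly(m,cv2.convexHull(P.astype(np.float32)).astype(np.int32),1)
        r+=(m.astype(bool)&M[k]).sum()/(m.astype(bool)|M[k]).sum()
    return r
best=sorted([(score(x,y,a),x,y,a) for x in np.arange(.434,.447,.001) for y in np.arange(-.278,-.266,.001) for a in range(-20,21,2)])[::-1][:12]
for b in best:print(np.array(b))
E
python3 -c "
from h import *
plan([.468,.299,.2],180,16)"
```

```text
[  1.1634   0.441   -0.272  -18.    ]
[  1.1629   0.441   -0.272  -16.    ]
[  1.1619   0.441   -0.271  -16.    ]
[  1.1587   0.44    -0.273  -16.    ]
[  1.1586   0.441   -0.272  -14.    ]
[  1.1579   0.441   -0.273  -18.    ]
[  1.1569   0.442   -0.271  -18.    ]
[  1.1567   0.441   -0.27   -16.    ]
[  1.1566   0.44    -0.272  -16.    ]
[  1.156   0.441  -0.272 -20.   ]
[  1.1559   0.44    -0.272  -14.    ]
[  1.1551   0.441   -0.273  -16.    ]
at [ 0.1772 -0.4669  0.2305] az 20.786421268192637 clock 0.1 F [0.5898 0.3617 0.1205] w 0.08547623359316314
total t [ 0.5437 -0.6128  0.0316] w [  -0.0293   -0.1503 -159.2135]
[ 0.034  -0.0383  0.002 ] [-0.   -0.01 -9.95]
[ 0.068  -0.0766  0.004 ] [ -0.    -0.02 -19.9 ]
[ 0.1019 -0.1149  0.0059] [ -0.01  -0.03 -29.85]
[ 0.1359 -0.1532  0.0079] [ -0.01  -0.04 -39.8 ]
[ 0.1699 -0.1915  0.0099] [ -0.01  -0.05 -49.75]
[ 0.2039 -0.2298  0.0119] [ -0.01  -0.06 -59.71]
[ 0.2378 -0.2681  0.0138] [ -0.01  -0.07 -69.66]
[ 0.2718 -0.3064  0.0158] [ -0.01  -0.08 -79.61]
[ 0.3058 -0.3447  0.0178] [ -0.02  -0.08 -89.56]
[ 0.3398 -0.383   0.0198] [ -0.02  -0.09 -99.51]
[ 0.3738 -0.4213  0.0218] [  -0.02   -0.1  -109.46]
[ 0.4077 -0.4596  0.0237] [  -0.02   -0.11 -119.41]
[ 0.4417 -0.4979  0.0257] [  -0.02   -0.12 -129.36]
[ 0.4757 -0.5362  0.0277] [  -0.03   -0.13 -139.31]
[ 0.5097 -0.5745  0.0297] [  -0.03   -0.14 -149.26]
[ 0.5437 -0.6128  0.0316] [  -0.03   -0.15 -159.21]
```

Call:
{"method": "send_rows", "body": {
  "deltas": [
    {"grip":1,"translation":[0.034,-0.038,0.002],"twist":[0,0,-10]},
    {"grip":1,"translation":[0.068,-0.077,0.004],"twist":[0,0,-20]},
    {"grip":1,"translation":[0.102,-0.115,0.006],"twist":[0,0,-30]},
    {"grip":1,"translation":[0.136,-0.153,0.008],"twist":[0,0,-40]},
    {"grip":1,"translation":[0.17,-0.19,0.01],"twist":[0,-0.05,-50]}
  ]
}}

```text
clock: 0.72
eef_pos: [0.2688, -0.2273, 0.2205]
tool_rot: [0.814, 0.581, -0.0, -0.001]
ft_force: [1.1, 0.7, 0.1]
grip_width: 0.0859
```

```bash
python3 -c "
from h import *
plan([.468,.299,.2],180,12)
t=load('top0');s=load('side0')
crop(t,405,275,440,305,20,'ce.png');crop(s,295,260,330,305,14,'cf.png')"
```

```text
at [ 0.2688 -0.2273  0.2205] az 71.08183019245593 clock 0.725 F [1.0676 0.7492 0.1097] w 0.08586252216016099
total t [0.5624 0.0178 0.0211] w [  -0.0138   -0.1328 -108.9181]
[0.0469 0.0015 0.0018] [-0.   -0.01 -9.08]
[0.0937 0.003  0.0035] [ -0.    -0.02 -18.15]
[0.1406 0.0045 0.0053] [ -0.    -0.03 -27.23]
[0.1875 0.0059 0.007 ] [ -0.    -0.04 -36.31]
[0.2343 0.0074 0.0088] [ -0.01  -0.06 -45.38]
[0.2812 0.0089 0.0105] [ -0.01  -0.07 -54.46]
[0.3281 0.0104 0.0123] [ -0.01  -0.08 -63.54]
[0.3749 0.0119 0.014 ] [ -0.01  -0.09 -72.61]
[0.4218 0.0134 0.0158] [ -0.01  -0.1  -81.69]
[0.4687 0.0149 0.0176] [ -0.01  -0.11 -90.77]
[0.5155 0.0164 0.0193] [ -0.01  -0.12 -99.84]
[0.5624 0.0178 0.0211] [  -0.01   -0.13 -108.92]
```

View pics/ce.png

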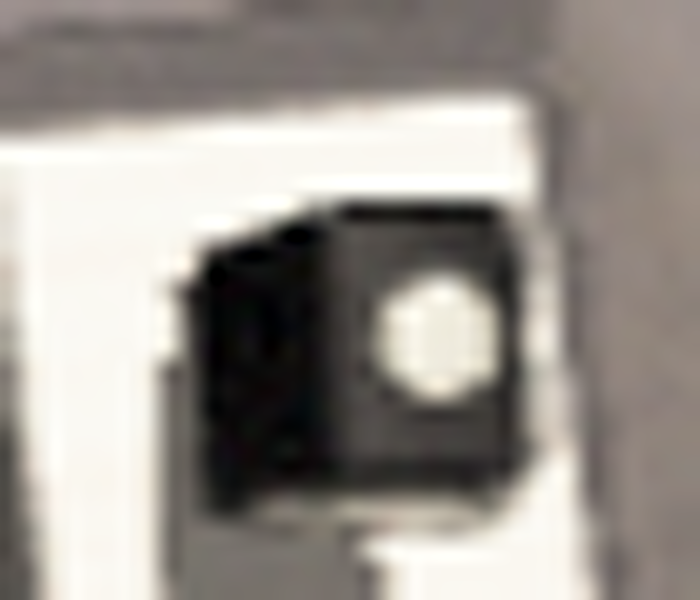

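View pics/cf.png

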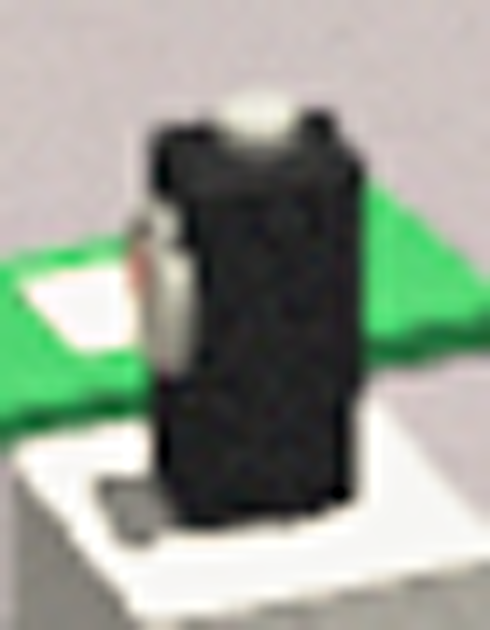

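Call:
{"method": "send_rows", "body": {
  "deltas": [
    {"grip":1,"translation":[0.047,0.0015,0.002],"twist":[0,0,-9]},
    {"grip":1,"translation":[0.094,0.003,0.004],"twist":[0,0,-18]},
    {"grip":1,"translation":[0.141,0.0045,0.005],"twist":[0,0,-27]},
    {"grip":1,"translation":[0.188,0.006,0.007],"twist":[0,0,-36]},
    {"grip":1,"translation":[0.234,0.0075,0.009],"twist":[0,0,-45]}
  ]
}}

```text
clock: 1.35
eef_pos: [0.3518, -0.0068, 0.2116]
tool_rot: [0.527, 0.85, 0.0, -0.001]
ft_force: [0.7, -1.0, -0.1]
grip_width: 0.085
```

```bash
python3 -c "
from h import *
plan([.468,.299,.18],180,7)"
```

```text
at [ 0.3518 -0.0068  0.2116] az 116.39060205848493 clock 1.35 F [ 0.7125 -1.0318 -0.1398] w 0.08495643824718219
total t [0.2223 0.24   0.0318] w [  0.0257  -0.108  -63.6094]
[0.0318 0.0343 0.0045] [ 0.   -0.02 -9.09]
[0.0635 0.0686 0.0091] [  0.01  -0.03 -18.17]
[0.0953 0.1029 0.0136] [  0.01  -0.05 -27.26]
[0.127  0.1371 0.0182] [  0.01  -0.06 -36.35]
[0.1588 0.1714 0.0227] [  0.02  -0.08 -45.44]
[0.1905 0.2057 0.0273] [  0.02  -0.09 -54.52]
[0.2223 0.24   0.0318] [  0.03  -0.11 -63.61]
```

Call:
{"method": "send_rows", "body": {
  "deltas": [
    {"grip":1,"translation":[0.032,0.034,0.0045],"twist":[0,0,-9]},
    {"grip":1,"translation":[0.0635,0.0685,0.009],"twist":[0,0,-18]},
    {"grip":1,"translation":[0.095,0.103,0.0135],"twist":[0,0,-27]},
    {"grip":1,"translation":[0.127,0.137,0.018],"twist":[0,-0.05,-36]},
    {"grip":1,"translation":[0.159,0.171,0.0225],"twist":[0,-0.1,-45.5]}
  ]
}}

```text
clock: 1.98
eef_pos: [0.4344, 0.2131, 0.1887]
tool_rot: [0.155, 0.988, -0.0, -0.0]
ft_force: [0.8, -0.2, 0.2]
grip_width: 0.0851
```

```bash
python3 -c "
from h import *
plan([.468,.299,.165],180,3)"
```

```text
at [0.4344 0.2131 0.1887] az 162.21929750884397 clock 1.975 F [ 0.7501 -0.1677  0.1932] w 0.08513499886670708
total t [-0.0058  0.092   0.0237] w [ -0.0233  -0.0284 -17.7807]
[-0.0019  0.0307  0.0079] [-0.01 -0.01 -5.93]
[-0.0038  0.0614  0.0158] [ -0.02  -0.02 -11.85]
[-0.0058  0.092   0.0237] [ -0.02  -0.03 -17.78]
```

Call:
{"method": "send_rows", "body": {
  "deltas": [
    {"grip":1,"translation":[-0.002,0.031,0.008],"twist":[0,0,-6]},
    {"grip":1,"translation":[-0.004,0.061,0.016],"twist":[0,0,-12]},
    {"grip":1,"translation":[-0.006,0.092,0.0235],"twist":[0,0,-17.8]},
    {"grip":1,"translation":[-0.006,0.092,0.0235],"twist":[0,0,-17.8]},
    {"grip":1,"translation":[-0.006,0.092,0.0235],"twist":[0,0,-17.8]}
  ]
}}

```text
clock: 2.6
eef_pos: [0.4676, 0.2983, 0.1646]
tool_rot: [0.0, 1.0, -0.001, -0.001]
ft_force: [0.1, 0.3, -0.3]
grip_width: 0.0857
```

```bash
python3 -c "
from h import *
plan([.468,.299,.06],180,5)
t=snap('top','1');s=snap('side','1');crop(t,100,200,300,350,4,'g1.png');crop(s,210,120,330,260,4,'g2.png')"
```

```text
at [0.4676 0.2983 0.1646] az 179.98674558144816 clock 2.6 F [ 0.0618  0.338  -0.2857] w 0.08569003824166702
total t [-0.0006  0.0008  0.1046] w [-0.0872 -0.1118 -0.0132]
[-0.0001  0.0002  0.0209] [-0.02 -0.02 -0.  ]
[-0.0002  0.0003  0.0418] [-0.03 -0.04 -0.01]
[-0.0004  0.0005  0.0628] [-0.05 -0.07 -0.01]
[-0.0005  0.0007  0.0837] [-0.07 -0.09 -0.01]
[-0.0006  0.0008  0.1046] [-0.09 -0.11 -0.01]
```

View pics/g1.png

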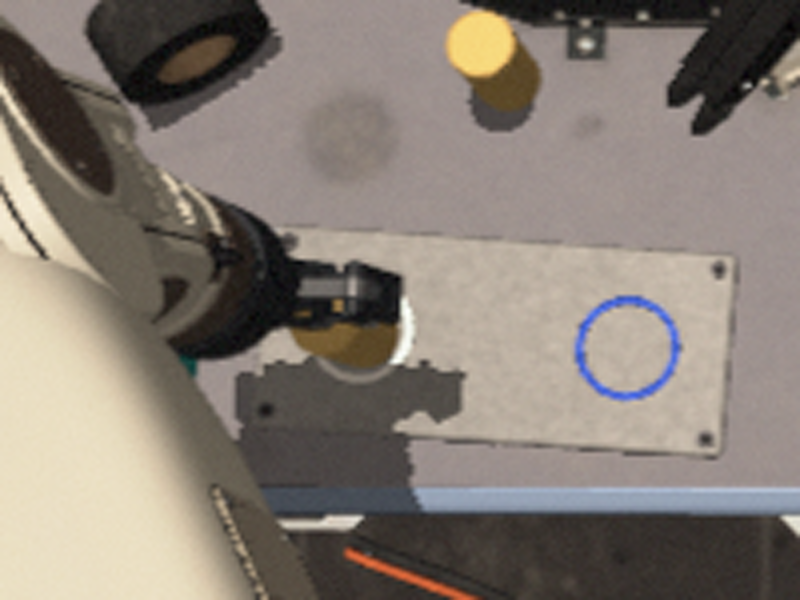

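View pics/g2.png

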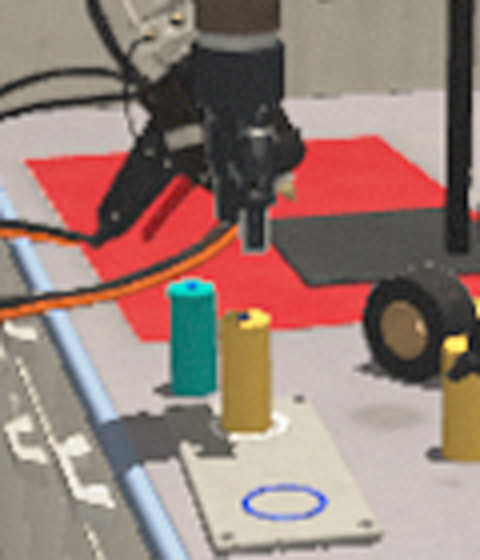

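Call:
{"method": "send_rows", "body": {
  "deltas": [
    {"grip":1,"translation":[0,0,0.026],"twist":[0,0,0]},
    {"grip":1,"translation":[-0.0005,0.0005,0.052],"twist":[-0.05,-0.1,0]},
    {"grip":1,"translation":[-0.0005,0.001,0.078],"twist":[-0.1,-0.1,0]},
    {"grip":1,"translation":[-0.0005,0.001,0.104],"twist":[-0.1,-0.1,0]},
    {"grip":1,"translation":[-0.0005,0.001,0.104],"twist":[-0.1,-0.1,0]}
  ]
}}

```text
clock: 3.32
eef_pos: [0.4666, 0.2972, 0.0598]
tool_rot: [0.001, 1.0, -0.001, -0.001]
ft_force: [0.5, -0.4, 0.4]
grip_width: 0.0855
```

```bash
python3 -c "
from h import *
plan([.468,.299,.06],180,1)"
```

```text
at [0.4666 0.2972 0.0598] az 179.88433129072678 clock 3.325 F [ 0.4556 -0.4234  0.3684] w 0.08545590966187405
total t [-0.0014  0.0018 -0.0002] w [-0.0892 -0.1705 -0.1155]
[-0.0014  0.0018 -0.0002] [-0.09 -0.17 -0.12]
```

Call:
{"method": "send_rows", "body": {
  "deltas": [
    {"grip":0.6,"translation":[-0.0015,0.002,0],"twist":[-0.1,-0.2,-0.1]},
    {"grip":0.6,"translation":[-0.0015,0.002,0],"twist":[-0.1,-0.2,-0.1]},
    {"grip":0.6,"translation":[-0.0015,0.002,0],"twist":[-0.1,-0.2,-0.1]}
  ]
}}

```text
clock: 3.7
eef_pos: [0.4688, 0.2996, 0.0609]
tool_rot: [0.0, 1.0, 0.001, 0.001]
ft_force: [-0.2, -0.2, 0.6]
grip_width: 0.0512
```

```bash
python3 -c "
from h import *
plan([.468,.299,.06],180,1)"
```

```text
at [0.4688 0.2996 0.0609] az 179.97767111062052 clock 3.7 F [-0.1709 -0.224   0.6147] w 0.05122797640752284
total t [ 0.0008 -0.0006  0.0009] w [ 0.0753  0.1227 -0.0222]
[ 0.0008 -0.0006  0.0009] [ 0.08  0.12 -0.02]
```

Call:
{"method": "send_rows", "body": {
  "deltas": [
    {"grip":0.35,"translation":[0,0,0],"twist":[0.1,0.1,0]},
    {"grip":0.35,"translation":[0,0,0],"twist":[0.1,0.1,0]},
    {"grip":0.35,"translation":[0,0,0],"twist":[0.1,0.1,0]},
    {"grip":0.35,"translation":[0,0,0],"twist":[0.1,0.1,0]}
  ]
}}

```text
clock: 4.2
eef_pos: [0.469, 0.2998, 0.0612]
tool_rot: [0.0, 1.0, 0.0, 0.001]
ft_force: [-0.5, -0.0, 3.1]
grip_width: 0.0415
```

```bash
python3 -c "
from h import *
plan([.4598,.1325,.06],180,1)
t=snap('top','2');s=snap('side','2');crop(t,100,200,300,350,4,'g3.png');crop(s,210,120,330,260,4,'g4.png')"
```

```text
at [0.469  0.2998 0.0612] az 179.9807214014698 clock 4.2 F [-0.5078 -0.0275  3.0831] w 0.041489426951236114
total t [ 0.0092 -0.1673  0.0012] w [ 0.0004  0.0586 -0.0193]
[ 0.0092 -0.1673  0.0012] [ 0.    0.06 -0.02]
```

View pics/g3.png

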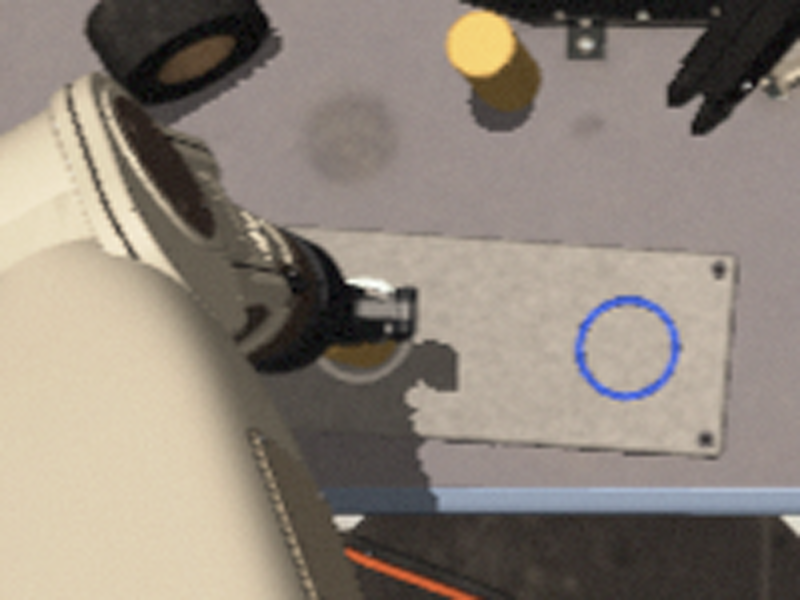

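View pics/g4.png

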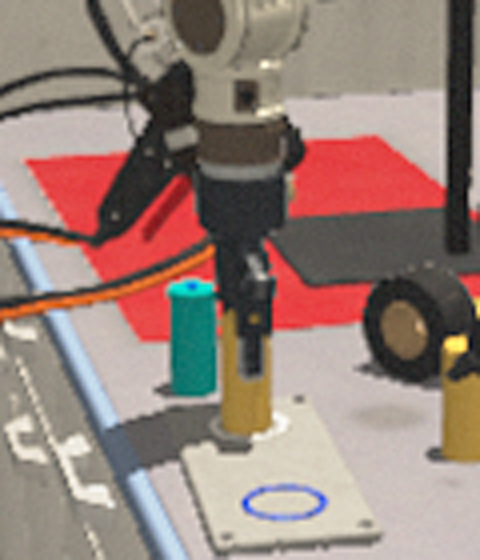

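Call:
{"method": "send_rows", "body": {
  "deltas": [
    {"grip":0.35,"translation":[0.0002,-0.004,0.001],"twist":[0,0.05,0]},
    {"grip":0.35,"translation":[0.0007,-0.014,0.001],"twist":[0,0.05,0]},
    {"grip":0.35,"translation":[0.0013,-0.026,0.001],"twist":[0,0.05,0]},
    {"grip":0.35,"translation":[0.002,-0.038,0.001],"twist":[0,0.05,0]},
    {"grip":0.35,"translation":[0.0025,-0.05,0.001],"twist":[0,0.05,0]}
  ]
}}

```text
clock: 4.92
eef_pos: [0.4674, 0.2506, 0.0612]
tool_rot: [-0.0, 1.0, 0.002, 0.001]
ft_force: [0.2, 3.6, 5.4]
grip_width: 0.0409
```

```bash
python3 -c "
from h import *
plan([.4608,.1325,.0605],180,1)"
```

```text
at [0.4674 0.2506 0.0612] az -179.9932733749152 clock 4.925 F [0.2253 3.6028 5.4411] w 0.04088469982173434
total t [ 0.0066 -0.1181  0.0003] w [0.1986 0.1272 0.0069]
[ 0.0066 -0.1181  0.0003] [0.2  0.13 0.01]
```

Call:
{"method": "send_rows", "body": {
  "deltas": [
    {"grip":0.35,"translation":[0.0007,-0.012,0.001],"twist":[0.2,0.1,0]},
    {"grip":0.35,"translation":[0.0013,-0.024,0.001],"twist":[0.2,0.1,0]},
    {"grip":0.35,"translation":[0.002,-0.037,0.001],"twist":[0.2,0.1,0]},
    {"grip":0.35,"translation":[0.0027,-0.05,0.001],"twist":[0.2,0.1,0]},
    {"grip":0.35,"translation":[0.0035,-0.062,0.001],"twist":[0.2,0.1,0]}
  ]
}}

```text
clock: 5.55
eef_pos: [0.4652, 0.1896, 0.0612]
tool_rot: [-0.0, 1.0, 0.002, 0.002]
ft_force: [0.4, 5.5, 7.5]
grip_width: 0.0415
```

```bash
python3 -c "
from h import *
plan([.4608,.1325,.0605],180,1)"
```

```text
at [0.4652 0.1896 0.0612] az -179.9776933857567 clock 5.55 F [0.4275 5.4551 7.5399] w 0.041453719215838694
total t [ 0.0044 -0.0571  0.0004] w [0.2274 0.1954 0.0227]
[ 0.0044 -0.0571  0.0004] [0.23 0.2  0.02]
```

Call:
{"method": "send_rows", "body": {
  "deltas": [
    {"grip":0.35,"translation":[0.001,-0.013,0.0005],"twist":[0.2,0.2,0]},
    {"grip":0.35,"translation":[0.002,-0.027,0.0005],"twist":[0.2,0.2,0]},
    {"grip":0.35,"translation":[0.0035,-0.041,0.0005],"twist":[0.2,0.2,0]},
    {"grip":0.35,"translation":[0.0045,-0.053,0.0005],"twist":[0.2,0.2,0]},
    {"grip":0.35,"translation":[0.0045,-0.0565,0.0005],"twist":[0.2,0.2,0]}
  ]
}}

```text
clock: 6.18
eef_pos: [0.4612, 0.1333, 0.0612]
tool_rot: [0.0, 1.0, 0.002, 0.001]
ft_force: [0.2, 4.4, 7.6]
grip_width: 0.041
```

```bash
python3 -c "
from h import *
plan([.4608,.1325,.0605],180,1)
t=snap('top','3');s=snap('side','3');crop(t,170,220,290,310,6,'g5.png');crop(s,220,160,310,270,6,'g6.png')"
```

```text
at [0.4612 0.1333 0.0612] az 179.9932500972741 clock 6.175 F [0.2496 4.4399 7.5807] w 0.04103701730966585
total t [ 0.0004 -0.0008  0.0007] w [ 0.1919  0.0734 -0.0066]
[ 0.0004 -0.0008  0.0007] [ 0.19  0.07 -0.01]
```

View pics/g5.png

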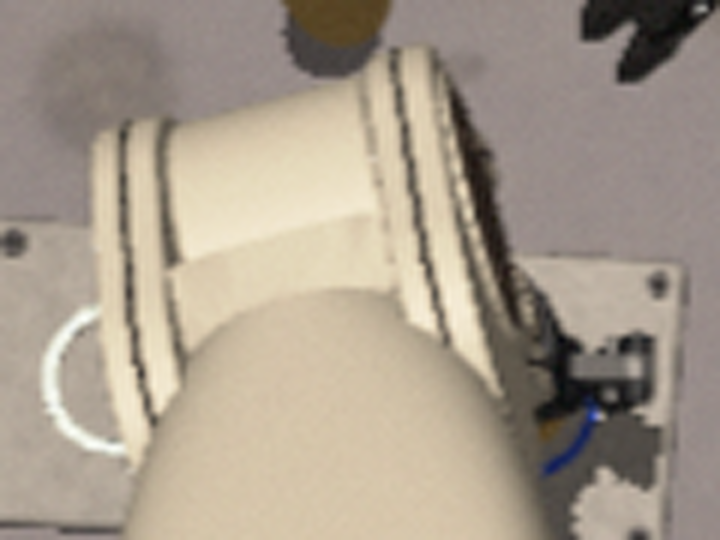

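View pics/g6.png

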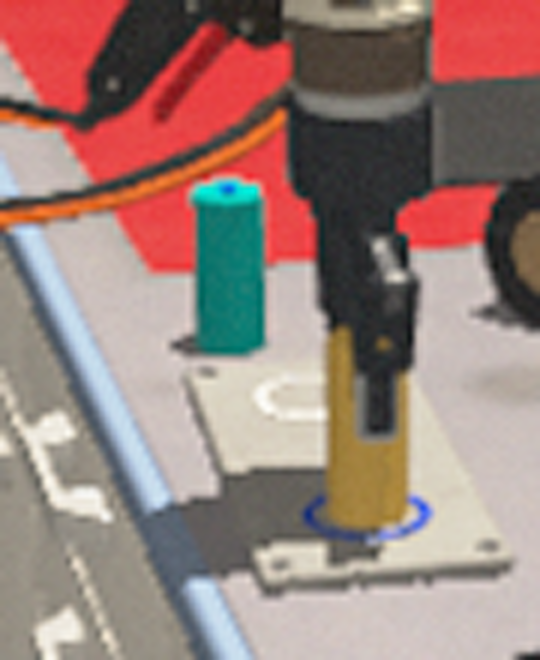

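Call:
{"method": "send_rows", "body": {
  "deltas": [
    {"grip":0.35,"translation":[0.0004,-0.0008,0],"twist":[0.2,0.1,0]},
    {"grip":0.35,"translation":[0.0004,-0.0008,0],"twist":[0.2,0.1,0]},
    {"grip":0.9,"translation":[0.0004,-0.0008,0],"twist":[0.2,0.1,0]},
    {"grip":0.9,"translation":[0.0004,-0.0008,0],"twist":[0.2,0.1,0]},
    {"grip":0.9,"translation":[0.0004,-0.0008,0],"twist":[0.2,0.1,0]}
  ]
}}

```text
clock: 6.9
eef_pos: [0.4602, 0.1318, 0.0606]
tool_rot: [0.0, 1.0, -0.001, -0.001]
ft_force: [0.5, -0.0, 0.8]
grip_width: 0.077
```

```bash
python3 -c "
from h import *
plan([.4608,.1325,.2],180,1)"
```

```text
at [0.4602 0.1318 0.0606] az 179.98076727771047 clock 6.9 F [ 0.5286 -0.0031  0.7583] w 0.07699988780253975
total t [-0.0003  0.0004 -0.1394] w [-0.1234 -0.1135 -0.0191]
[-0.0003  0.0004 -0.1394] [-0.12 -0.11 -0.02]
```

Call:
{"method": "send_rows", "body": {
  "deltas": [
    {"grip":0.9,"translation":[0,0,-0.02],"twist":[-0.1,-0.1,0]},
    {"grip":0.9,"translation":[0,0,-0.06],"twist":[-0.1,-0.1,0]},
    {"grip":0.9,"translation":[0,0,-0.11],"twist":[-0.1,-0.1,0]},
    {"grip":0.9,"translation":[0.02,-0.03,-0.15],"twist":[-0.1,-0.1,1]},
    {"grip":0.9,"translation":[0.03,-0.08,-0.16],"twist":[-0.1,-0.1,2]}
  ]
}}

```text
clock: 7.52
eef_pos: [0.4315, 0.0522, 0.2235]
tool_rot: [0.016, 1.0, -0.0, 0.002]
ft_force: [1.0, -0.8, -0.3]
grip_width: 0.0767
```

```bash
python3 -c "
from h import *
plan([.44,-.2724,.2],184.5,6)"
```

```text
at [0.4315 0.0522 0.2235] az 178.14641541276285 clock 7.525 F [ 1.0357 -0.8359 -0.2876] w 0.07674247654061052
total t [-0.0189 -0.3242  0.0237] w [-0.0197  0.2809 -6.3536]
[-0.0032 -0.054   0.0039] [-0.    0.05 -1.06]
[-0.0063 -0.1081  0.0079] [-0.01  0.09 -2.12]
[-0.0095 -0.1621  0.0118] [-0.01  0.14 -3.18]
[-0.0126 -0.2161  0.0158] [-0.01  0.19 -4.24]
[-0.0158 -0.2702  0.0197] [-0.02  0.23 -5.29]
[-0.0189 -0.3242  0.0237] [-0.02  0.28 -6.35]
```

Call:
{"method": "send_rows", "body": {
  "deltas": [
    {"grip":0.9,"translation":[0,-0.054,0.002],"twist":[0,0,-1]},
    {"grip":0.9,"translation":[0,-0.108,0.004],"twist":[0,0.1,-2]},
    {"grip":0.9,"translation":[-0.002,-0.162,0.008],"twist":[0,0.1,-3]},
    {"grip":0.9,"translation":[-0.01,-0.216,0.015],"twist":[0,0.2,-4.5]},
    {"grip":0.9,"translation":[-0.015,-0.27,0.02],"twist":[0,0.2,-5.5]}
  ]
}}

```text
clock: 8.15
eef_pos: [0.4375, -0.2199, 0.2032]
tool_rot: [-0.032, 0.999, -0.0, 0.001]
ft_force: [-0.1, -0.3, -0.6]
grip_width: 0.0766
```

```bash
python3 -c "
from h import *
plan([.44,-.2724,.18],184.5,3)
t=snap('top','4');s=snap('side','4');crop(t,150,220,310,340,5,'g7.png');crop(s,220,160,310,270,6,'g8.png')"
```

```text
at [ 0.4375 -0.2199  0.2032] az -176.3206484416318 clock 8.15 F [-0.1494 -0.3064 -0.5675] w 0.07660611427060982
total t [ 0.0009 -0.0526  0.0232] w [-0.0178  0.0608 -0.8207]
[ 0.0003 -0.0175  0.0077] [-0.01  0.02 -0.27]
[ 0.0006 -0.035   0.0155] [-0.01  0.04 -0.55]
[ 0.0009 -0.0526  0.0232] [-0.02  0.06 -0.82]
```

View pics/g7.png

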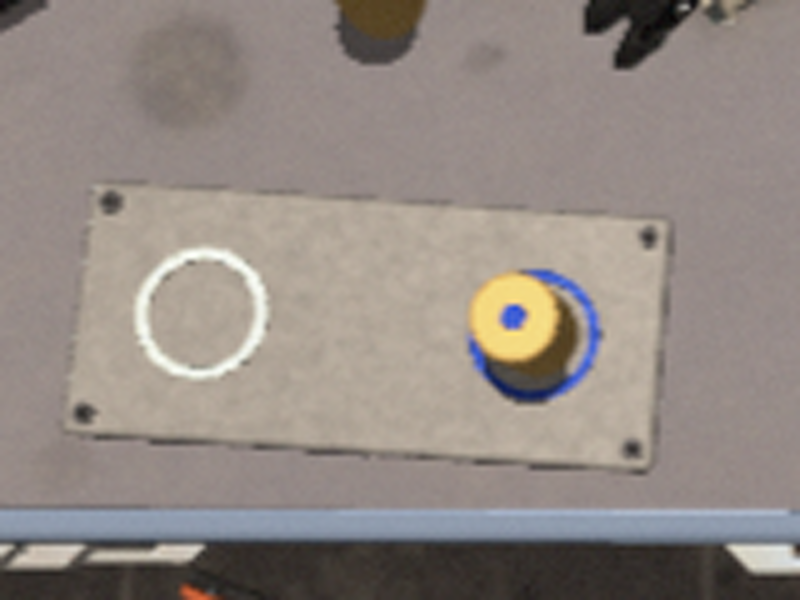

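View pics/g8.png

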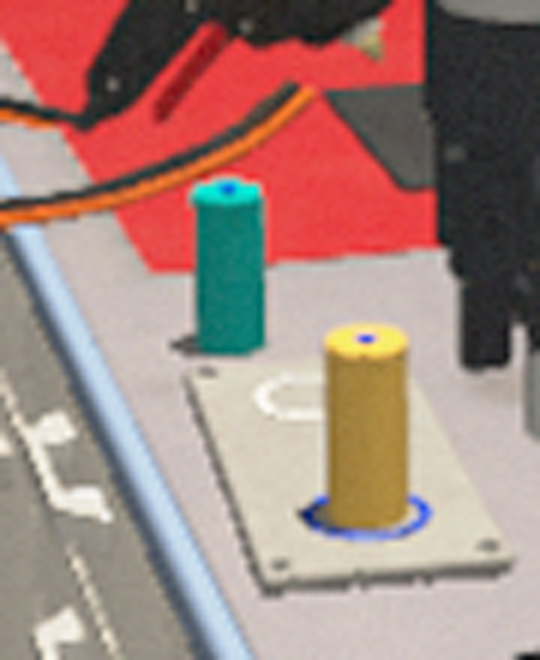

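```bash
python3 -c "
from h import *
t=load('top4');s=load('side4')
f=lambda u,v,k,x,y:((u+.5)/k-.5+x,(v+.5)/k-.5+y)
a=f(514,317,5,150,220);b=f(367,339,6,220,160)
print(ray(t,*a,.11),ray(s,*b,.11),tri([t,s],[a,b]))
for n,c in (('t',t),('s',s)):
    hsv=cv2.cvtColor(c['color'],cv2.COLOR_BGR2HSV)
    m=cv2.inRange(hsv,(105,100,50),(130,255,255));k,l,st,ce=cv2.connectedComponentsWithStats(m)
    for i in range(1,k):
        if st[i,4]>4 and 170<ce[i][1]<310 and ce[i][0]<310: print(n,st[i],ce[i],ray(c,*ce[i],.11))
"
```

```text
[0.4594 0.1304 0.11  ] [0.4609 0.1295 0.11  ] [0.4602 0.1303 0.1097]
t [244 274  26  26  92] [258.9783 288.9457] [0.4456 0.1147 0.11  ]
t [251 281   4   5  14] [252.3571 282.7857] [0.4599 0.1305 0.11  ]
t [124 286   5   4  16] [125.75   287.5625] [0.4479 0.4242 0.11  ]
s [271 243   9   7  13] [274.2308 246.5385] [ 0.3885 -0.0917  0.11  ]
s [288 243   4   5   7] [289.5714 244.7143] [ 0.4307 -0.0909  0.11  ]
```

Call:
{"method": "send_rows", "body": {
  "deltas": [
    {"grip":0.9,"translation":[0.0005,-0.018,0.008],"twist":[0,0,-0.3]},
    {"grip":0.9,"translation":[0.0005,-0.035,0.015],"twist":[0,0,-0.6]},
    {"grip":0.9,"translation":[0.001,-0.0525,0.023],"twist":[0,0,-0.8]},
    {"grip":0.9,"translation":[0.001,-0.0525,0.023],"twist":[0,0,-0.8]},
    {"grip":0.9,"translation":[0.001,-0.0525,0.023],"twist":[0,0,-0.8]}
  ]
}}

```text
clock: 8.88
eef_pos: [0.4393, -0.2746, 0.1796]
tool_rot: [-0.036, 0.999, -0.001, -0.0]
ft_force: [-0.4, 0.9, -0.4]
grip_width: 0.0771
```

```bash
python3 -c "
from h import *
plan([.44,-.2724,.076],184.5,4)
t=snap('top','5');s=snap('side','5');crop(t,350,220,510,340,5,'g9.png');crop(s,260,200,350,330,5,'g10.png')"
```

```text
at [ 0.4393 -0.2746  0.1796] az -175.90249859227137 clock 8.875 F [-0.3854  0.8567 -0.4018] w 0.07707307588444326
total t [-0.0009  0.0023  0.1036] w [-0.0636 -0.0072 -0.4025]
[-0.0002  0.0006  0.0259] [-0.02 -0.   -0.1 ]
[-0.0004  0.0011  0.0518] [-0.03 -0.   -0.2 ]
[-0.0007  0.0017  0.0777] [-0.05 -0.01 -0.3 ]
[-0.0009  0.0023  0.1036] [-0.06 -0.01 -0.4 ]
```

View pics/g10.png

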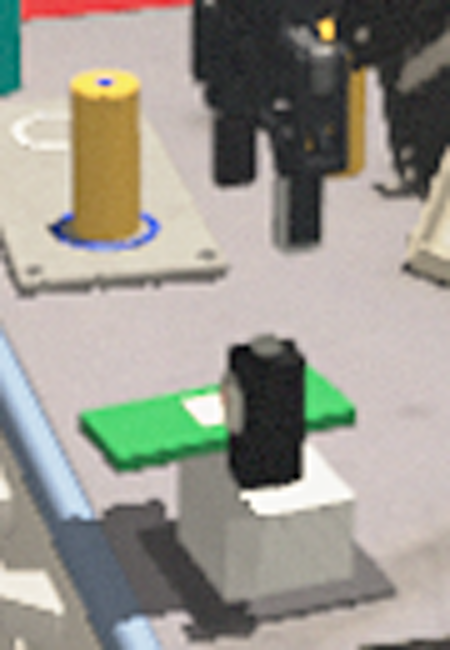

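View pics/g9.png

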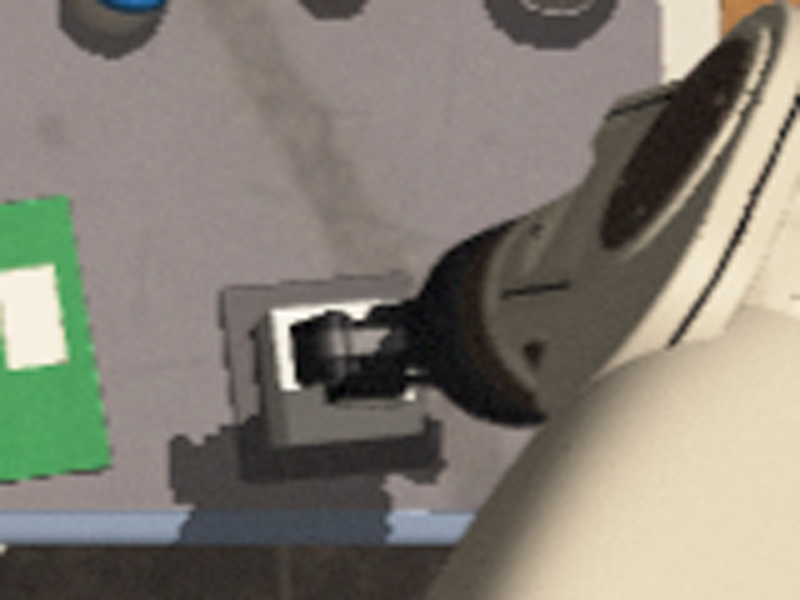

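Call:
{"method": "send_rows", "body": {
  "deltas": [
    {"grip":0.9,"translation":[-0.0005,0.001,0.025],"twist":[0,0,-0.2]},
    {"grip":0.9,"translation":[-0.001,0.002,0.055],"twist":[0,0,-0.4]},
    {"grip":0.9,"translation":[-0.001,0.0025,0.085],"twist":[-0.1,0,-0.4]},
    {"grip":0.7,"translation":[-0.001,0.003,0.106],"twist":[-0.1,0,-0.4]},
    {"grip":0.6,"translation":[-0.001,0.003,0.106],"twist":[-0.1,0,-0.4]}
  ]
}}

```text
clock: 9.6
eef_pos: [0.4392, -0.2704, 0.0727]
tool_rot: [-0.04, 0.999, 0.001, -0.001]
ft_force: [-0.0, 0.3, 0.3]
grip_width: 0.0514
```

```bash
python3 -c "
from h import *
plan([.44,-.2715,.074],184.5,1)
t=snap('top','6');s=snap('side','6');crop(t,350,220,510,340,5,'g11.png');crop(s,280,230,350,320,7,'g12.png')"
```

```text
at [ 0.4392 -0.2704  0.0727] az -175.42401800952902 clock 9.6 F [-0.0361  0.3429  0.2552] w 0.051357752048155056
total t [-0.0007 -0.0012 -0.0013] w [ 0.1273 -0.1378  0.0758]
[-0.0007 -0.0012 -0.0013] [ 0.13 -0.14  0.08]
```

View pics/g12.png

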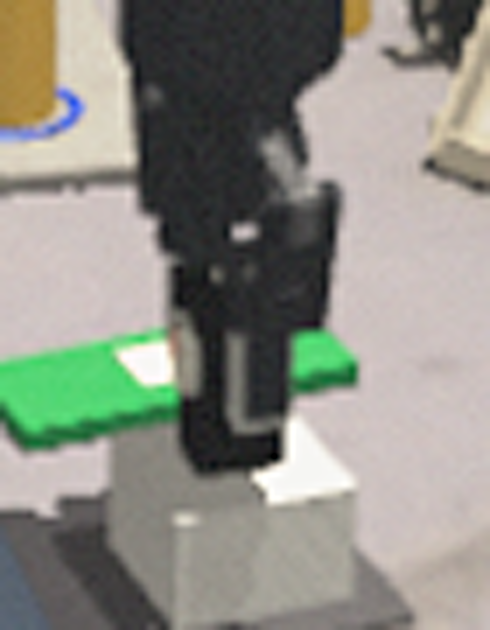

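View pics/g11.png

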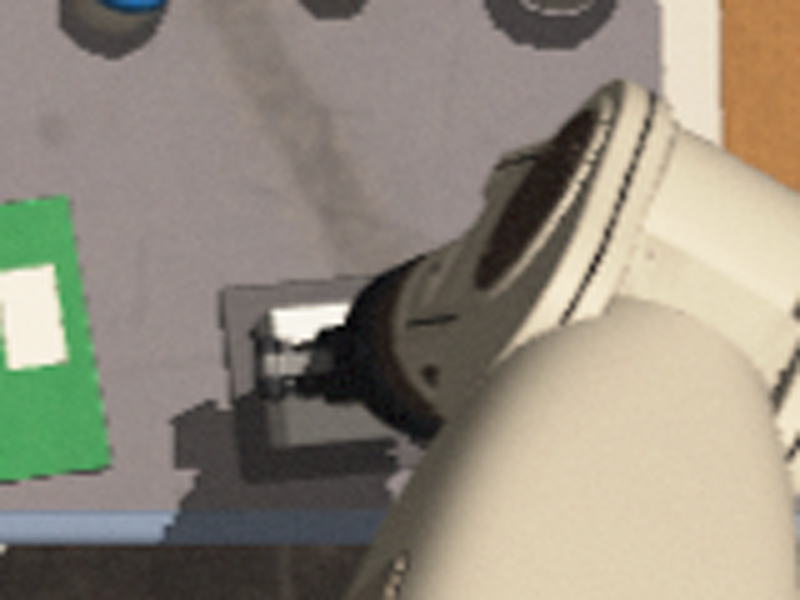

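Call:
{"method": "send_rows", "body": {
  "deltas": [
    {"grip":0.2,"translation":[-0.0005,-0.001,-0.0005],"twist":[0.1,-0.1,0.1]},
    {"grip":0.2,"translation":[-0.0005,-0.001,-0.0005],"twist":[0.1,-0.1,0.1]},
    {"grip":0.15,"translation":[-0.0005,-0.001,-0.0005],"twist":[0.1,-0.1,0.1]},
    {"grip":0.15,"translation":[-0.0005,-0.001,-0.0005],"twist":[0.1,-0.1,0.1]},
    {"grip":0.15,"translation":[-0.0005,-0.001,-0.0005],"twist":[0.1,-0.1,0.1]}
  ]
}}

```text
clock: 10.32
eef_pos: [0.4427, -0.2732, 0.077]
tool_rot: [-0.039, 0.999, -0.002, 0.003]
ft_force: [0.1, 0.9, 7.2]
grip_width: 0.0254
```

```bash
python3 -c "
from h import *
plan([.44,-.2715,.15],184.5,1)
s=snap('side','7');crop(s,280,230,350,320,7,'g13.png')"
```

```text
at [ 0.4427 -0.2732  0.077 ] az -175.5368992904803 clock 10.325 F [0.062  0.8733 7.1618] w 0.02544941986578517
total t [ 0.0021  0.0016 -0.0731] w [-0.2318  0.3466 -0.0376]
[ 0.0021  0.0016 -0.0731] [-0.23  0.35 -0.04]
```

View pics/g13.png

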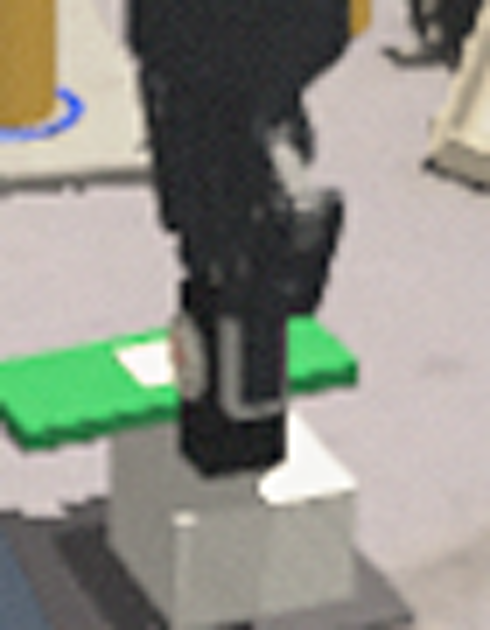

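Call:
{"method": "send_rows", "body": {
  "deltas": [
    {"grip":0.15,"translation":[0,0,-0.01],"twist":[-0.2,0.3,0]},
    {"grip":0.15,"translation":[0,0,-0.03],"twist":[-0.2,0.3,0]},
    {"grip":0.15,"translation":[0,0,-0.055],"twist":[-0.2,0.3,0]},
    {"grip":0.15,"translation":[0,0,-0.085],"twist":[-0.2,0.3,0]},
    {"grip":0.15,"translation":[0,0,-0.12],"twist":[-0.2,0.3,0]}
  ]
}}

```text
clock: 11.0
eef_pos: [0.4413, -0.2725, 0.1977]
tool_rot: [-0.039, 0.999, 0.0, -0.0]
ft_force: [0.8, -0.8, -1.9]
grip_width: 0.0253
```

```bash
python3 -c "
from h import *
plan([.43,.0,.24],182,6)
s=snap('side','8');crop(s,250,160,350,310,4,'g14.png')"
```

```text
at [ 0.4413 -0.2725  0.1977] az -175.54388208199228 clock 11.0 F [ 0.782  -0.8391 -1.9175] w 0.025314951868788918
total t [-0.0099  0.2725 -0.0422] w [ 0.0224 -0.0402  2.4561]
[-0.0016  0.0454 -0.007 ] [ 0.   -0.01  0.41]
[-0.0033  0.0908 -0.0141] [ 0.01 -0.01  0.82]
[-0.0049  0.1363 -0.0211] [ 0.01 -0.02  1.23]
[-0.0066  0.1817 -0.0281] [ 0.01 -0.03  1.64]
[-0.0082  0.2271 -0.0351] [ 0.02 -0.03  2.05]
[-0.0099  0.2725 -0.0422] [ 0.02 -0.04  2.46]
```

View pics/g14.png

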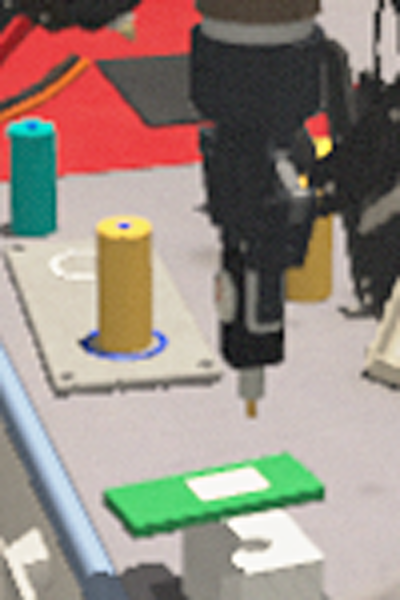

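```bash
python3 -c "
from h import *
s=load('side8');print(proj(s,[.4413,-.2725,.1977-.063]),proj(s,[.4423,-.2725,.1977-.063]),(251.5/4-.5+250,414.5/4-.5+160))"
```

```text
[313.2992 263.7838] [313.7019 263.7344] (312.375, 263.125)
```

Call:
{"method": "send_rows", "body": {
  "deltas": [
    {"grip":0.15,"translation":[-0.0015,0.03,-0.007],"twist":[0,0,0.4]},
    {"grip":0.15,"translation":[-0.003,0.075,-0.014],"twist":[0,0,0.8]},
    {"grip":0.15,"translation":[-0.005,0.12,-0.021],"twist":[0,0,1.2]},
    {"grip":0.15,"translation":[-0.0065,0.165,-0.028],"twist":[0,0,1.6]},
    {"grip":0.15,"translation":[-0.008,0.21,-0.035],"twist":[0,0,2]}
  ]
}}

```text
clock: 11.68
eef_pos: [0.4347, -0.0625, 0.2375]
tool_rot: [-0.021, 1.0, -0.002, 0.003]
ft_force: [0.3, 0.7, -1.4]
grip_width: 0.0255
```

```bash
python3 -c "
from h import *
plan([.4605,.132,.215],180,5)"
```

```text
at [ 0.4347 -0.0625  0.2375] az -177.58121013853588 clock 11.675 F [ 0.3499  0.6914 -1.4047] w 0.02548438151273209
total t [-0.0338  0.1933  0.0219] w [-0.2608  0.3974  2.4179]
[-0.0068  0.0387  0.0044] [-0.05  0.08  0.48]
[-0.0135  0.0773  0.0087] [-0.1   0.16  0.97]
[-0.0203  0.116   0.0131] [-0.16  0.24  1.45]
[-0.0271  0.1547  0.0175] [-0.21  0.32  1.93]
[-0.0338  0.1933  0.0219] [-0.26  0.4   2.42]
```

Call:
{"method": "send_rows", "body": {
  "deltas": [
    {"grip":0.15,"translation":[-0.006,0.042,0.004],"twist":[0,0.1,0.5]},
    {"grip":0.15,"translation":[-0.013,0.085,0.009],"twist":[-0.1,0.2,1]},
    {"grip":0.15,"translation":[-0.02,0.128,0.015],"twist":[-0.2,0.2,1.5]},
    {"grip":0.15,"translation":[-0.027,0.165,0.025],"twist":[-0.2,0.3,2]},
    {"grip":0.15,"translation":[-0.034,0.193,0.038],"twist":[-0.3,0.4,2.4]}
  ]
}}

```text
clock: 12.3
eef_pos: [0.4609, 0.1332, 0.1989]
tool_rot: [-0.001, 1.0, 0.0, 0.0]
ft_force: [0.3, -0.7, -2.2]
grip_width: 0.0253
```

Call:
{"method": "send_rows", "body": {
  "deltas": [
    {"grip":0.15,"translation":[0,0,0],"twist":[0,0,0]},
    {"grip":0.15,"translation":[0,0,0],"twist":[0,0,0]}
  ]
}}

```text
clock: 12.55
eef_pos: [0.4606, 0.1329, 0.199]
tool_rot: [-0.001, 1.0, 0.0, 0.0]
ft_force: [-0.1, 0.4, -0.3]
grip_width: 0.0253
```

```bash
python3 -c "
from h import *
plan([.4605,.132,.19],180,2)
t=snap('top','9');s=snap('side','9');crop(t,200,240,300,310,7,'g15.png');crop(s,250,180,310,260,8,'g16.png')"
```

```text
at [0.4606 0.1329 0.199 ] az -179.9064437615492 clock 12.55 F [-0.1158  0.4245 -0.3385] w 0.0252726057590231
total t [ 0.0001 -0.0009  0.009 ] w [0.0103 0.0017 0.0936]
[ 0.0001 -0.0004  0.0045] [0.01 0.   0.05]
[ 0.0001 -0.0009  0.009 ] [0.01 0.   0.09]
```

View pics/g15.png

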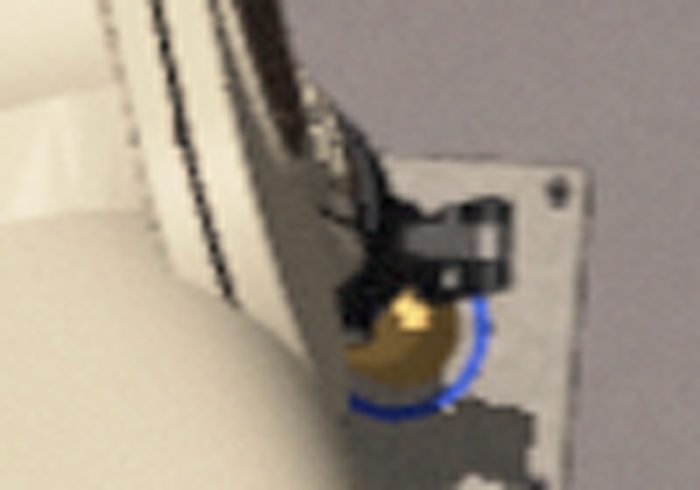

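View pics/g16.png

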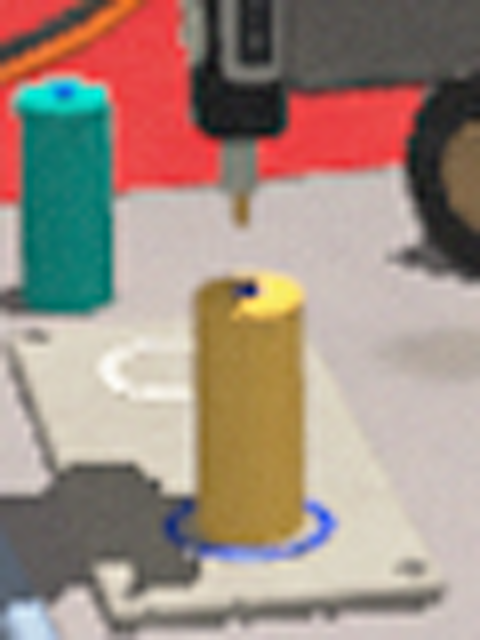

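```bash
python3 -c "
from h import *
s=load('side9')
a=((242)/8-.5+250,(227)/8-.5+180);b=((249.5)/8-.5+250,(291)/8-.5+180)
print('tip',ray(s,*a,.136),'dot',ray(s,*b,.11))
# plunger axis line
for z in(.11,.136,.15,.172):print(z,(proj(s,list(ray(s,*a,.136)[:2])+[z])-[250,180]+.5)*8-.5)
s=load('side4')
print(ray(s,*((367.5)/6-.5+220,(339.5)/6-.5+160),.11))
"
```

```text
tip [0.4586 0.1315 0.136 ] dot [0.4611 0.1314 0.11  ]
0.11 [242.4646 290.9905]
0.136 [241.5 226.5]
0.15 [240.9757 191.4489]
0.172 [240.1449 135.9016]
[0.4609 0.1295 0.11  ]
```

Call:
{"method": "send_rows", "body": {
  "deltas": [
    {"grip":0.15,"translation":[-0.0022,-0.0008,0.005],"twist":[0,0,0.1]},
    {"grip":0.15,"translation":[-0.0022,-0.0008,0.012],"twist":[0,0,0.1]},
    {"grip":0.15,"translation":[-0.0022,-0.0008,0.018],"twist":[0,0,0.1]},
    {"grip":0.15,"translation":[-0.0022,-0.0008,0.02],"twist":[0,0,0.1]},
    {"grip":0.15,"translation":[-0.0022,-0.0008,0.02],"twist":[0,0,0.1]}
  ]
}}

```text
clock: 13.28
eef_pos: [0.463, 0.1316, 0.1791]
tool_rot: [0.001, 1.0, 0.0, 0.0]
ft_force: [-0.7, -0.6, -0.9]
grip_width: 0.0256
```

```bash
cat >> h.py <<'E'
def avg(n=12,tag="a"):
    from workcell import bot
    F=[];P=[]
    for i in range(n):
        s=snap("side",tag);o=bot.get_obs();F.append(o["ft_force"]);P.append(o["eef_pos"])
    F=np.array(F);P=np.array(P);print("F",F.mean(0),"sd",F.std(0),"P",P.mean(0),"sd",P.std(0),"clock",o["clock"]);return s
E
python3 -c "
from h import *
s=avg();plan([.4625,.132,.172],180,1)
crop(s,250,180,310,260,8,'g17.png')"
```

```text
F [-0.2213 -0.0446 -1.5271] sd [0.4395 0.5299 0.3425] P [0.4632 0.1317 0.1795] sd [0.0001 0.     0.0001] clock 13.875
at [0.4631 0.1316 0.1794] az 179.91801197133677 clock 13.875 F [-0.6399 -0.3979 -1.3174] w 0.025444007422780152
total t [0.0007 0.0004 0.0074] w [ 0.0374  0.06   -0.082 ]
[0.0007 0.0004 0.0074] [ 0.04  0.06 -0.08]
```

View pics/g17.png

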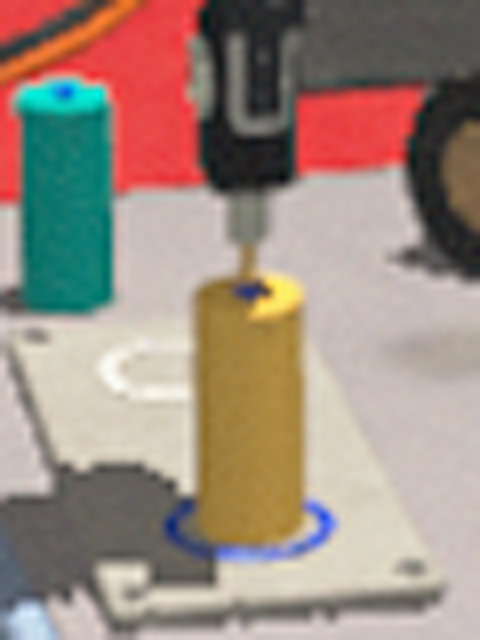

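Call:
{"method": "send_rows", "body": {
  "deltas": [
    {"grip":0.15,"translation":[0.0005,0.0002,0.004],"twist":[0,0,-0.1]},
    {"grip":0.15,"translation":[0.0005,0.0002,0.007],"twist":[0,0,-0.1]},
    {"grip":0.15,"translation":[0.0005,0.0002,0.0095],"twist":[0,0,-0.1]},
    {"grip":0.15,"translation":[0.0005,0.0002,0.0095],"twist":[0,0,-0.1]}
  ]
}}

```text
clock: 14.38
eef_pos: [0.4626, 0.1319, 0.1699]
tool_rot: [-0.0, 1.0, 0.0, 0.0]
ft_force: [0.1, -0.3, 0.2]
grip_width: 0.0254
```

```bash
python3 -c "
from h import *
s=avg();plan([.4625,.132,.168],180,1)
crop(s,250,180,310,260,8,'g18.png')"
```

```text
F [-0.5155 -0.2411 -0.0262] sd [0.5867 0.5096 0.4953] P [0.4627 0.1319 0.17  ] sd [0. 0. 0.] clock 14.975
at [0.4627 0.1319 0.17  ] az -179.98146106149548 clock 14.975 F [-0.697  -0.0662  0.0872] w 0.025424129780052457
total t [0.0002 0.0001 0.002 ] w [0.0385 0.0631 0.0186]
[0.0002 0.0001 0.002 ] [0.04 0.06 0.02]
```

View pics/g18.png

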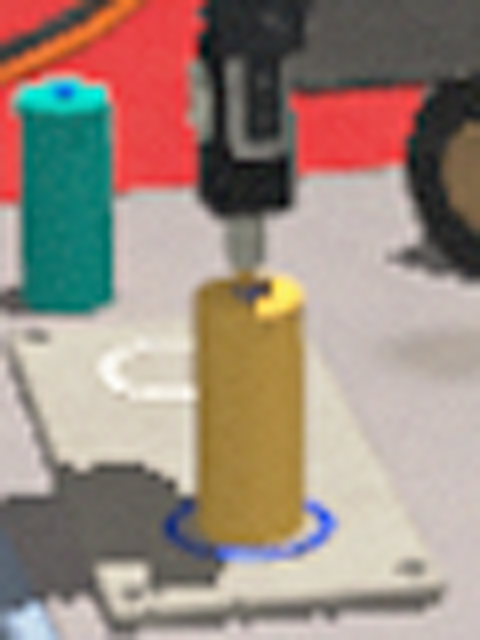

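Call:
{"method": "send_rows", "body": {
  "deltas": [
    {"grip":0.15,"translation":[0,0,0.001],"twist":[0,0,0]},
    {"grip":0.15,"translation":[0,0,0.002],"twist":[0,0,0]},
    {"grip":0.15,"translation":[0,0,0.002],"twist":[0,0,0]},
    {"grip":0.15,"translation":[0,0,0.002],"twist":[0,0,0]}
  ]
}}

```text
clock: 15.48
eef_pos: [0.4627, 0.1319, 0.168]
tool_rot: [-0.0, 1.0, 0.0, 0.001]
ft_force: [-2.0, -0.4, 1.2]
grip_width: 0.0256
```

```bash
python3 -c "
from h import *
s=avg(20);plan([.4625,.132,.168],180,1)
crop(s,250,180,310,260,8,'g19.png')"
```

```text
F [-0.8402 -0.0995  0.751 ] sd [0.4153 0.6273 0.4679] P [0.4627 0.1319 0.168 ] sd [0. 0. 0.] clock 16.475
at [0.4627 0.1319 0.168 ] az -179.982951426572 clock 16.475 F [-0.5688  0.5071  0.4307] w 0.025690541837312685
total t [ 0.0002  0.0001 -0.    ] w [0.0384 0.0634 0.0171]
[ 0.0002  0.0001 -0.    ] [0.04 0.06 0.02]
```

View pics/g19.png

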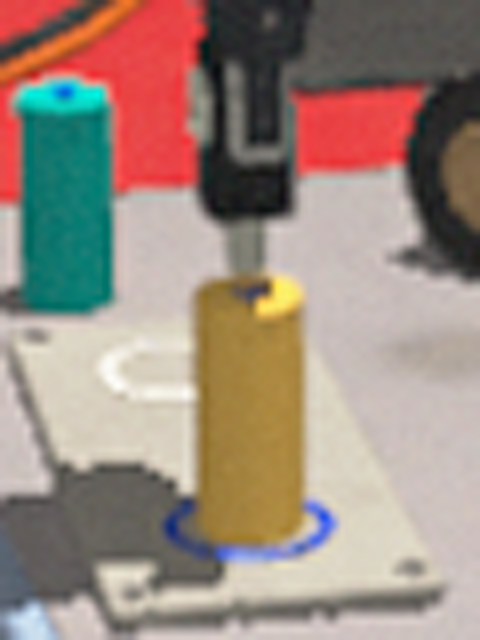

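```bash
python3 -c "
from workcell import bot
print(bot.job_done())"
```

```text
the job is handed in; nothing more can be done
None
```

I slid the dotted slug, standing and pressed lightly on the plate, from the white ring into the blue ring and let go of it. I then lifted the gauge from its stand and held its plunger tip pressed on the blue dot. I handed the job in at about 16.5 s, still gripping the gauge there.

**Last checks:**
- **Plunger:** the force rise over hover was about 2.3 N, which is 4.6 mm in. The tool height gave about 5.0 mm in.
- **Tip on the dot:** in the side picture the tip was within about 1 mm of the dot's centre across the view. The top camera could not see the tip because the arm was in the way.
- **Upright:** the tool was less than 0.1° off vertical.
- **Slug in the ring:** the slug stood inside the ring but measured about 2 mm off its centre in y, about the size of the calibration error. I left it there.

**Disagreement:** the cameras and the robot differed by 1–2 mm. I placed the tip by comparing it with the dot in the same picture.

I touched no other objects on purpose, but I did not measure their positions at the end.

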